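# Load two LED modules into a test jig and snap its lid shut

### The arm

A 6-joint arm with a two-finger parallel gripper is mounted at the origin on the work surface. World frame = base frame: x ahead of the robot, y to its left, z up, the work surface at z = 0. Lengths are in m, angles in rad, forces in N, time in s.
With the tool pointing down it reaches from about 0.325 to 0.875 m from the base axis. Payload 4.4 kg.
Tool frame: the origin (TCP) lies between the finger pads; the fingertips stand 14 mm ahead of it and the grasp point (between the pads) lies 5 mm behind it; z points along the fingers, y is the line along which they close (so a half turn about z gives the same grasp; the last joint's range is limited). The gripper opens to 85 mm and grips with 20 to 120 N. Pads are 22 mm wide; open, the fingers measure 114 mm over their backs; the gripper's body (76 mm by 85 mm) begins 54 mm behind the grasp point. The pads swing forward as they close: fully open they stand 13 mm farther back than shut.
Start: joints at [1.111, 0.207, 1.542, -0, 1.393, -0.15], TCP at [0.175, 0.548, 0.245] pointing down, gripper open.
Joint ranges: [-2.73, 2.73], [-0.86, 2.22], [0.23, 2.46], [-1.11, 4.25], [0.08, 2.63], [-2.82, 2.82]. Speed limits (rad/s): [2.79, 2.79, 3.14, 3.14, 3.14, 3.14].

### API

Orientations are given as a unit quaternion [x, y, z, w].
In Python, from rig import manip gives the robot as it stands. The module is installed in compiled form; this text tells all that it offers. Calls block until the motion is done:
- manip.move_pose(position, orientation): joint-space move of the TCP to a pose.
- manip.move_straight(position, v=0.15, attitude=None): straight line of the TCP; attitude=None keeps the orientation; v is the mean speed in m/s.
- manip.movej(angles): joint-space move.
- manip.ungrasp() and manip.gripper_close(grasp_force=None): open the fingers fully, or close them until they stop; grasp_force is the grip in N (None keeps the last).
- manip.sleep(seconds).
- manip.ik(position, orientation): joint angles nearest the present ones, or None.
- manip.grab_frame(name): name is "side" or "top"; returns the picture (384x512x3 uint8, blue, green, red); there is no depth.
- manip.camera_model(name): a dict with "fovy" (degrees; the focal length in pixels is half the picture's height over the tangent of half this angle, whatever the lens; pixels are square), "cx", "cy" (the principal point, pixels), "R" (3x3) and "t" (3): a world point X has camera coordinates R X + t. Camera axes: x right, y down, z forward; pixel columns grow to the right and rows downward; lengths in m; the calibration is good to about 2 mm. A picture is of the moment at which its call begins. camera_model takes no time and is no camera call.
A pose or a line that the arm cannot do raises manip.IKError and nothing moves.
- manip.hand_in(): hands the job in; it is judged then, once.
Readings, each from a call of its own:
- manip.get_time(): time.
- manip.get_joint_positions(): joint angles.
- manip.get_joint_vel(): joint speeds.
- manip.get_joint_torque(): joint torques, N m.
- manip.get_tcp_pos(): TCP position.
- manip.get_ee_rot(): TCP orientation.
- manip.get_contact_force(): force on the tool from outside, world axes, zero at the start.
- manip.get_moment(): the same for the moment, N m.
- manip.get_grip_width(): finger opening in m.
- manip.get_grip_force(): force on a finger pad.
Only numpy, scipy, OpenCV 4.12 (cv2) and the standard library are available. Lean on these libraries where they do the work, as an engineer would, in place of code of your own. Each camera call takes 0.05 s, during which the arm holds its last target. There are 200 camera calls.

### The job

Load the LED test jig: get the round module and the square module off the loading deck into the nests of their own shape, each lying flat at the bottom of its pocket. Then swing the hold-down lid over them and press it down until the catches at both front corners have clicked. Leave the flux pot, the hexagonal module and the screwdriver where they are.

Things in the scene. Friction and masses are not known exactly. Their poses are not given: they have to be found in the camera images.
- jig: Fixed test jig, a grey box 325 x 490 x 45 mm with a flat slate deck on top. Origin on the bench under it: it spans x -170 to +155, y -245 to +245 mm; +x leads from the robot's side to the hinge side. Deck at z = 45 mm, bare from x = -170 to 10 (loading area); behind that two inserts lie flush in it, centred at x = 65, y = +75 and -75 mm, either one on either side.
- nest_round: Tan insert 110 x 110 x 14 mm, flush with the deck, with a round pocket 85 mm across, 5 mm deep, rim bevelled 2 mm. Origin under its centre, 14 mm below the deck; same heading as the jig. The pocket has no room for fingers beside a module.
- nest_square: Tan insert 110 x 110 x 14 mm, flush with the deck, with a square pocket 85 x 85 mm, 5 mm deep, rim bevelled 2 mm, sides along the jig's x and y. Origin under its centre, 14 mm below the deck. The round module would drop into it too, which is wrong and hard to undo.
- round_c (a point): Centre (half-way up) of the round LED module: disc 80 mm across, 8 mm thick, about 0.11 kg, aluminium with a white face and yellow LEDs. Starts on the loading deck at either end. Too wide for most grippers, so it is slid along the deck. In its nest its top stands 3 mm above the deck, its centre 44 mm above the bench.
- square_c (a point): Centre (half-way up) of the square LED module: 80 x 80 x 8 mm, about 0.14 kg, aluminium, white face, yellow LEDs; x and y along its sides. Starts on the loading deck at the other end, turned up to 0.5 rad from the jig's axes; slid like the round one; any quarter turn fits. In its nest its top stands 3 mm above the deck, its centre 44 mm above the bench.
- lid (a joint): Lid angle (rad): 0 latched, about 0.075 resting on the catches, up to 1.8 open; starts standing open. Clear panel in an aluminium frame, 8 mm thick, 290 mm wide (y); front edge 124 mm from the hinge, a red tab at its middle 10 mm more. Stiff hinge (2 to 5 N at the front edge): it stays where it is left. Pads under it clear seated modules by 1.5 mm; a module not seated holds it up.
- lid_hinge (a point): Middle of the lid's hinge line, which runs along the jig's y at jig x = 135 mm, 59 mm above the bench (14 mm above the deck), through the mid-thickness of the panel. Opening lifts the front edge up and away from the robot.
- lid_left (a point): Where to press the lid at its front corner on the jig's +y side: on its outer face, 105 mm from the hinge line, 120 mm from the jig's middle. 63 mm above the bench when latched, about 70 when resting on the catch. Each corner clicks for itself (the panel twists a little): about 10 N near the corner, over some 8 mm.
- lid_right (a point): The same point at the lid's front corner on the jig's -y side.
- post_left (a point): Top centre of the orange catch post on the jig's +y side, 8 x 22 mm (x, y), 24 mm high above the deck, at jig x = -7, y = 137 mm; the spring nose on its +x side snaps over the lid's front edge.
- post_right (a point): Top centre of the same post on the jig's -y side, at jig x = -7, y = -137 mm.
- flux_c (a point): Centre (half-way up) of a small loose blue flux pot, 30 mm across, 34 mm high, 0.09 kg, standing at the near edge of the loading deck about its middle. Bystander.
- hex_c (a point): Centre (half-way up) of a spare hexagonal LED module, 78 mm across flats, 8 mm thick, lying on the mat beside the jig. Bystander.
- driver_grip (a point): Handle of a loose screwdriver 180 mm long lying on the mat beside the jig. Bystander.
Things that resemble listed ones, but are neither listed nor needed, are in the scene too. What is shaped like the part that bears square_c but green or purple is not meant.

How it is judged:
By the outcome, as a careful person would: the job done as asked, in the order asked, and still so for the second after the job is handed in, with the robot touching nothing.
It also fails if it takes over 72 s, if anything falls off the work surface, if the arm or the gripper's body presses on something with over 40 N, if the wrist force passes 120 N, or if a joint passes its speed limit or range.

## Working session

There is one attempt and no reset: what is moved stays moved. The work goes in short steps, each a Python script; the robot and the scene stay as the last script left them, time stands still between calls to the robot, and variables do not carry over. Pictures are saved under pics/ and viewed, at most 10 in all, crops included, and the job is handed in when it is done.

```bash
mkdir -p pics
python3 - <<'E'
from rig import manip
import cv2
for n in("top","side"):
    cv2.imwrite(f"pics/{n}0.png",cv2.resize(manip.grab_frame(n),(800,600),interpolation=cv2.INTER_CUBIC))
    c=manip.camera_model(n);print(n,c)
print(manip.get_time(),manip.get_ee_rot(),manip.get_grip_width())
E
```

```text
top {'fovy': 47.18357285997745, 'cx': 254.26255522158158, 'cy': 192.77542888212113, 'R': array([[-0.02080493, -0.99952375, -0.02279093],
       [-0.99377942,  0.02316915, -0.10892961],
       [ 0.10940578,  0.02038288, -0.99378816]]), 't': array([0.03415169, 0.42576512, 1.22974794])}
side {'fovy': 45.89305647374464, 'cx': 254.13403269357153, 'cy': 189.11740587930373, 'R': array([[ 0.9453354 , -0.32593054, -0.01050117],
       [-0.20585365, -0.57146766, -0.79438592],
       [ 0.25291355,  0.75312283, -0.6073226 ]]), 't': array([-0.41717551,  0.17267174,  1.16133407])}
0.1 [ 1.53804869e-01  9.88100709e-01 -9.78800691e-04 -3.04966503e-04] 0.0852354317314134
```

View pics/top0.png

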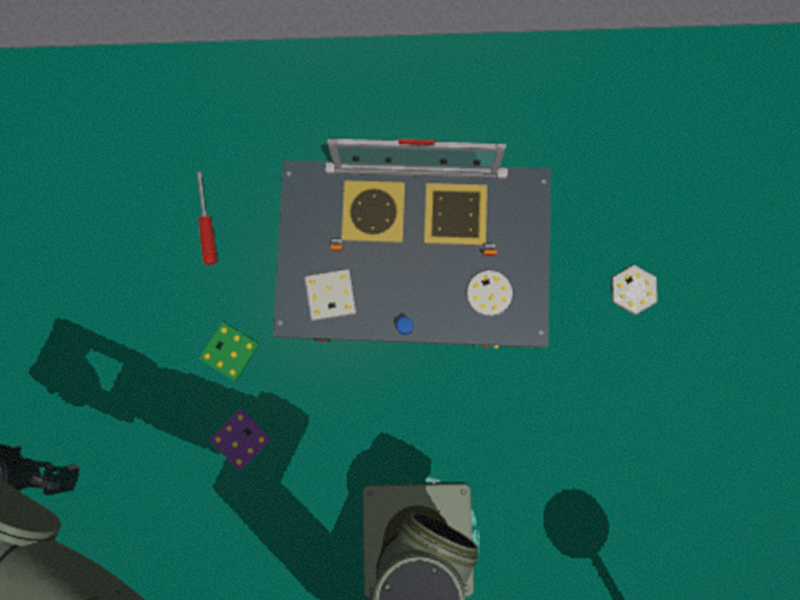

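View pics/side0.png

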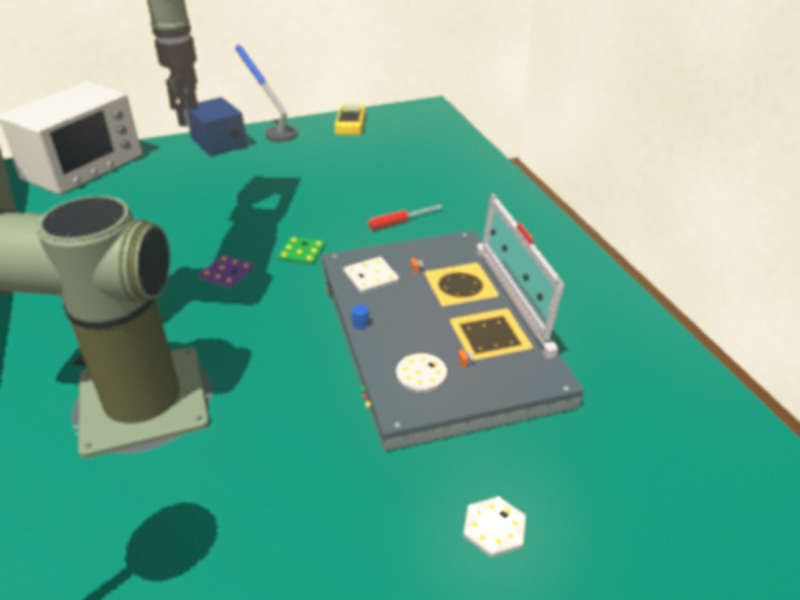

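The top view (800x600 pixels) shows the round nest at about (374,211), the square nest at (456,214), the square module at (330,295), the round module at (490,292) and the flux pot at (404,324). The lid stands open at the back. The modules have to cross over to reach their nests, and each is 80 mm wide against an 85 mm gripper opening, so they can be gripped by the edges. Next I measure.

```bash
cat > h.py <<'E'
from rig import manip
import cv2, numpy as np
from scipy.spatial.transform import Rotation as Ro
def ray(n,uv,z):
    c=manip.camera_model(n);f=192/np.tan(np.radians(c["fovy"])/2)
    d=np.c_[(np.atleast_2d(uv)-[c["cx"],c["cy"]])/f,np.ones(len(np.atleast_2d(uv)))]@c["R"]
    o=-c["R"].T@c["t"]
    return (o+d*((z-o[2])/d[:,2])[:,None])[:,:2]
def pix(n,X):
    c=manip.camera_model(n);f=192/np.tan(np.radians(c["fovy"])/2)
    p=np.atleast_2d(X)@c["R"].T+c["t"];return p[:,:2]/p[:,2:]*f+[c["cx"],c["cy"]]
def blobs(img,lo,hi,amin=60,k=5):
    m=cv2.inRange(cv2.cvtColor(img,cv2.COLOR_BGR2HSV),lo,hi)
    m=cv2.morphologyEx(m,cv2.MORPH_CLOSE,np.ones((k,k),np.uint8))
    cs,_=cv2.findContours(m,cv2.RETR_EXTERNAL,cv2.CHAIN_APPROX_NONE)
    return [c for c in cs if cv2.contourArea(c)>amin]
def rect(n,c,z):
    w=ray(n,c[:,0,:].astype(float),z)
    (x,y),(a,b),t=cv2.minAreaRect((w*1000).astype(np.float32))
    t=(t+45)%90-45
    M=cv2.moments((w*1e5).astype(np.int32)[:,None])
    return np.round([x,y,a,b,t,M["m10"]/M["m00"]/100,M["m01"]/M["m00"]/100],1)
E
python3 - <<'E'
from h import *
for n in("top","side"):
    im=manip.grab_frame(n)
    print(n,"tan");[print(rect(n,c,.045)) for c in blobs(im,(15,90,110),(35,255,255),300)]
    print("white");[print(c.mean(0),rect(n,c,.053)) for c in blobs(im,(0,0,150),(180,70,255),150,7)]
    print("blue");[print(c.mean(0),rect(n,c,.079)) for c in blobs(im,(105,150,60),(125,255,255),40)]
    print("orange/red");[print(c.mean(0),rect(n,c,.069)) for c in blobs(im,(0,160,120),(14,255,255),15)]
E
```

```text
top tan
[582.6 -83.8 110.7 110.8  -3.4 582.7 -83.8]
[590.7  65.8 111.  110.3  -1.6 591.4  65.8]
white
[[312.93670886 187.17721519]] [ 435.5 -139.9   78.1   77.   -12.9  435.3 -139.8]
[[211.06603774 188.32075472]] [439.1 144.5  78.8  78.5   8.2 439.2 144.5]
[[406.         184.70731707]] [ 435.2 -396.1   71.5   83.6   -3.5  435.6 -396.1]
blue
[[258.57142857 207.96428571]] [378.5  13.   24.4  27.2  -1.3 378.6  12.8]
orange/red
[[214.70588235 157.64705882]] [522.5 132.2  19.6   8.5  -1.4 522.3 132.3]
[[132.02941176 153.47058824]] [540.3 362.7  84.3  20.1   6.9 539.4 362.8]
[[266.24444444  90.46666667]] [710.5 -15.3  62.    5.8  -4.5 710.6 -14.7]
side tan
[581.4 -81.3 114.3 113.5  -3.4 582.3 -80.9]
[590.7  68.6 115.2 112.5  -3.  590.9  68.6]
[9.151e+02 2.710e+01 1.870e+01 9.363e+02 2.000e-01 9.162e+02 7.300e+00]
white
[[316.62831858 336.38938053]] [ 422.7 -437.2   88.7   76.8  -31.4  422.7 -437.1]
[[ 84.61637931 268.57758621]] [  5.1 -60.3 152.9 183.4  -0.2  -9.  -92.8]
[[269.07317073 237.52439024]] [ 433.6 -138.    84.9   87.8   13.   434.  -138.1]
[[236.79746835 174.78481013]] [438.3 146.8  88.8  93.7   8.5 438.  146.8]
[[ 76.55789474 160.57894737]] [ -7.4 397.7 176.6  63.8 -14.4 -14.5 385.7]
[[ 27.67336683 154.31658291]] [-190.5  500.4  177.2  278.3   40.  -188.7  496.7]
[[325.43925234 182.08099688]] [712.3  85.1 516.6 189.8 -32.9 702.4  66.8]
[[351.42359249  77.77837355]] [1025.6  735.6 2237.8 2442.6  -21.3 1221.5 1114.6]
[[53.98023715 53.4486166 ]] [ -47.7 1615.2  583.6 1827.9    5.1 -110.7 1718.1]
blue
[[229.91428571 201.94285714]] [372.9  -3.5  55.4  21.6 -17.  373.6  -1.5]
orange/red
[[296.05 229.  ]] [ 502.3 -148.9   37.     9.5  -15.3  502.1 -147.7]
[[248.  140.3]] [524.3 295.8  85.5  31.    8.1 522.6 295.4]
```

```bash
cat >> h.py <<'E'
def Q(deg):
    a=np.radians(deg+90)/2;return [np.cos(a),np.sin(a),0,0]
def F(): return np.array(manip.get_contact_force())
def down(x,y,z0,z1,thr,step=.002,v=.04):
    """lower in steps until the upward force has risen by thr"""
    f0=F()[2]
    z=z0
    while z>z1+1e-6:
        z=max(z-step,z1); manip.move_straight([x,y,z],v=v)
        if abs(F()[2]-f0)>thr: break
    print("down: z %.4f (cmd %.4f) dF %.1f t %.1f"%(manip.get_tcp_pos()[2],z,F()[2]-f0,manip.get_time()),np.round(F(),1))
    return z
E
python3 - <<'E'
from h import *
x,y=.4350,-.1385
manip.move_pose([x,y,.13],Q(0))
manip.move_straight([x,y,.078],v=.12)
print(F(),manip.get_time(),manip.get_tcp_pos())
z=down(x,y,.078,.045,2.5)
cv2.imwrite("pics/a.png",np.hstack([manip.grab_frame("top")[120:270,180:400],manip.grab_frame("side")[150:300,180:400]]))
print(manip.get_grip_width())
E
```

```text
[0.55191608 0.36165557 0.6887274 ] 3.4083 [ 0.43530588 -0.1383897   0.07815371]
down: z 0.0458 (cmd 0.0450) dF 7.2 t 7.7 [-3.   1.7  7.9]
0.08512970994885173
```

View pics/a.png

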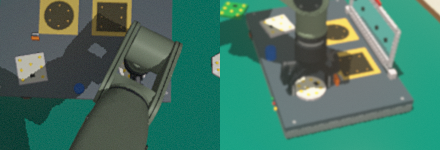

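The fingers touched at z = 0.046, which matches the deck, so the module sits between them. Next I grip it, lift, carry it over and place it in the round nest.

```bash
cat >> h.py <<'E'
def carry(x,y,nx,ny,phi,zg=.0515):
    manip.move_straight([x,y,zg],v=.05)
    manip.gripper_close(grasp_force=30)
    print("grip",manip.get_grip_width(),manip.get_grip_force())
    manip.move_straight([x,y,zg+.03],v=.1)
    print("lifted",manip.get_grip_width(),F())
    manip.move_pose([nx,ny,zg+.03],Q(phi))
    manip.move_straight([nx,ny,zg+.004],v=.08)
    print(manip.get_grip_width(),manip.get_tcp_pos(),manip.get_time())
E
python3 - <<'E'
from h import *
carry(.4350,-.1385,.5909,.0671,86.7)
cv2.imwrite("pics/b.png",np.hstack([cv2.resize(manip.grab_frame("top")[90:220,180:350],None,fx=2,fy=2),cv2.resize(manip.grab_frame("side")[130:260,220:390],None,fx=2,fy=2)]))
E
```

```text
grip 0.07820703301603892 33.772282004356384
lifted 0.07779809587667998 [ 0.19985769 -0.07554344 -1.4359783 ]
0.07812028591045891 [0.59002036 0.06667901 0.05443047] 10.225
```

View pics/b.png

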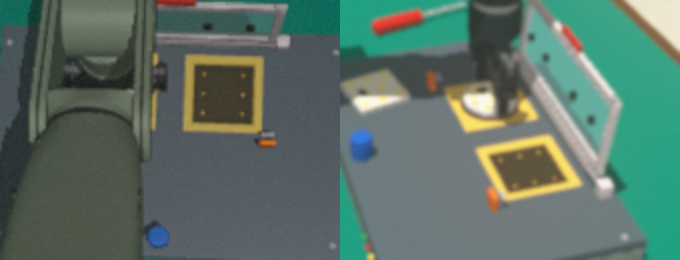

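The picture shows the disc held level over the round nest. Next I lower it, release it and tap it down.

```bash
cat >> h.py <<'E'
def release(nx,ny,z0):
    z=down(nx,ny,z0,.0465,5,step=.0015)
    manip.ungrasp(); manip.sleep(.2)
    manip.move_straight([nx,ny,.085],v=.15)
E
python3 - <<'E'
from h import *
nx,ny=.5909,.0671
release(nx,ny,.0555)
manip.move_pose([.44,.06,.2],Q(86.7))
for n in("top","side"):
    im=manip.grab_frame(n)
    if n=="top":a=im
    print(n);[print(rect(n,c,.048)) for c in blobs(im,(0,0,150),(180,70,255),150,7)[:8]]
    print("tan");[print(rect(n,c,.045)) for c in blobs(im,(15,90,110),(35,255,255),300)]
cv2.imwrite("pics/c.png",np.hstack([cv2.resize(a[90:220,180:350],None,fx=2,fy=2),cv2.resize(im[130:260,220:390],None,fx=2,fy=2)]))
print(manip.get_time())
E
```

```text
down: z 0.0487 (cmd 0.0465) dF 13.3 t 11.8 [-6.1 -0.  13.2]
top
[ 435.8 -397.7   71.8   84.    -3.5  436.2 -397.8]
[612.8  59.5  60.   34.9  -1.5 611.6  60. ]
tan
[582.6 -83.8 110.7 110.8  -3.4 582.7 -83.8]
[622.5  63.9 109.   46.7  -1.6 628.6  58.6]
side
[ 424.6 -434.2   89.3   77.5  -31.4  424.6 -434.1]
[  4.4 -40.6 182.3 184.6  -0.2 -16.5 -84.6]
[-136.5  485.7  109.1  222.    39.6 -111.8  451.3]
[700.5 101.4 519.9 227.7 -32.9 688.8  71.4]
[-35.2 648.3 111.2 200.4 -43.4 -65.3 685.8]
[-301.7 1316.1   91.7 1223.8    9.9 -266.7 1193. ]
[1045.4 1129.8 2426.7 1946.9  -43.2 1464.   983.1]
[ 279.4 1652.2  654.9 1555.9    7.8  214.5 1515.8]
tan
[581.8 -81.  113.7 112.6  -3.6 582.4 -80.8]
[590.6  68.4 114.9 112.5  -3.  591.1  67.8]
[9.150e+02 2.710e+01 1.880e+01 9.363e+02 2.000e-01 9.162e+02 3.800e+00]
13.5667
```

View pics/c.png

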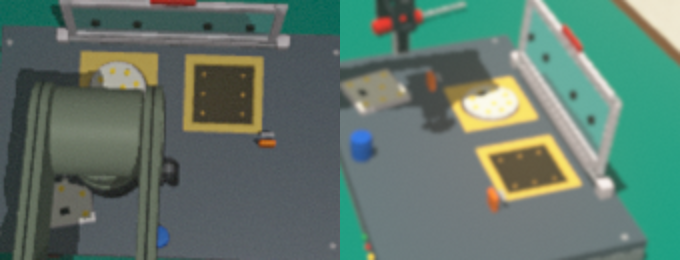

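Run:
```python
from h import *
x,y=.4388,.1458
manip.move_pose([x,y,.12],Q(8.3))
manip.move_straight([x,y,.056],v=.12)
z=down(x,y,.056,.045,2.5)
if z<.0505:
    carry(x,y,.5822,-.0825,86.7)
    release(.5822,-.0825,.0555)
    manip.move_pose([.42,.20,.25],Q(86.7))
    a=manip.grab_frame("top");im=manip.grab_frame("side")
    [print(rect("top",c,.048)) for c in blobs(a,(0,0,140),(180,70,255),150,7)]
    [print("tan",rect("top",c,.045)) for c in blobs(a,(15,90,110),(35,255,255),300)]
    cv2.imwrite("pics/d.png",np.hstack([cv2.resize(a[90:220,180:350],None,fx=2,fy=2),cv2.resize(im[130:260,220:390],None,fx=2,fy=2)]))
print(manip.get_time())
```

```text
down: z 0.0458 (cmd 0.0450) dF 7.5 t 17.1 [-2.8 -1.1  7.4]
grip 0.07865565338771563 34.93621051311493
lifted 0.07854520813287307 [ 0.73875323  0.26536453 -0.88810901]
0.0781273753049927 [ 0.58138604 -0.0821026   0.05437335] 20.1667
down: z 0.0486 (cmd 0.0465) dF 12.5 t 21.7 [-4.3  1.7 11.3]
[ 435.8 -397.7   71.8   84.1   -3.5  435.9 -397.9]
[584.4 -83.2  78.9  78.4  -1.9 584.5 -84.1]
[592.7  65.6  77.   75.4  -1.5 593.1  66.1]
tan [582.6 -83.8 110.7 110.8  -3.4 582.7 -83.8]
tan [590.7  65.8 111.  110.3  -1.6 591.4  65.8]
23.9833
```

View pics/d.png

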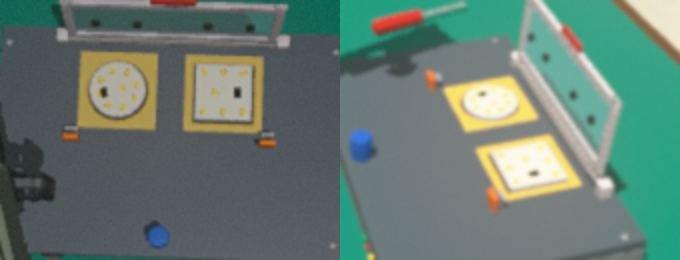

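Both modules lie centred in their own pockets with a dark gap all round. I'll check the height and seat them with light taps from the closed fingers.

Run:
```python
from h import *
manip.gripper_close(grasp_force=30)
for nx,ny in((.592,.067),(.5835,-.0825)):
    for dx in(-.022,.022):
        x=nx+dx
        (manip.move_pose([x,ny,.078],Q(86.7)) if dx<0 else manip.move_straight([x,ny,.072],v=.15))
        manip.move_straight([x,ny,.066],v=.06)
        down(x,ny,.066,.058,4,step=.0015)
        manip.move_straight([x,ny,.072],v=.1)
manip.move_straight([.5835,-.0825,.12],v=.2)
# lid: red tab & panel measures
im=manip.grab_frame("side");a=manip.grab_frame("top")
for n,i in(("top",a),("side",im)):
    for c in blobs(i,(0,120,90),(14,255,255),10)+blobs(i,(170,120,90),(180,255,255),10): print(n,np.round(c[:,0].mean(0),1),c[:,0].min(0),c[:,0].max(0),cv2.contourArea(c))
print(manip.get_time())
o=np.array([.5218,-.0039]);s,c=np.sin(np.radians(-3.3)),np.cos(np.radians(-3.3));R=np.array([[c,-s],[s,c]])
for th in(1.5,1.6,1.7,1.8):
    p=np.r_[o+R@[.135-.129*np.cos(th),0],.059+.129*np.sin(th)]
    print(th,p.round(3),pix("top",p),pix("side",p))
```

```text
down: z 0.0620 (cmd 0.0600) dF 12.1 t 27.1 [-5.5 -0.6 13.4]
down: z 0.0621 (cmd 0.0600) dF 11.3 t 29.1 [-4.3 -0.1 10.9]
down: z 0.0621 (cmd 0.0600) dF 11.9 t 31.4 [-4.4  1.6 12.7]
down: z 0.0621 (cmd 0.0615) dF 4.3 t 33.1 [-0.7  0.4  3.8]
top [214.8 157.9] [212 156] [218 159] 12.5
top [132.5 153.5] [127 138] [138 168] 213.0
side [296. 229.] [294 224] [298 235] 35.0
side [465.4 230.7] [417 184] [511 276] 278.5
side [265.3 170.8] [264 167] [267 175] 17.5
side [248.2 140.3] [236 135] [260 146] 137.5
33.8667
1.5 [ 0.647 -0.011  0.188] [[265.1345216   98.68715562]] [[328.24946362 150.15539616]]
1.6 [ 0.66  -0.012  0.188] [[265.30802299  93.72056631]] [[332.76168886 149.31981048]]
1.7 [ 0.673 -0.013  0.187] [[265.47936866  88.95273883]] [[337.19319429 148.90025621]]
1.8 [ 0.686 -0.013  0.185] [[265.64628808  84.44596305]] [[341.49225732 148.89829913]]
```

The taps put both modules at z = 48 mm, so they are seated. The lid stands at about 1.67 rad. Next I go behind it, swing it over and press the corners.

```bash
cat >> h.py <<'E'
_o=np.array([.5218,-.0039]);_y=np.radians(-3.3)
def W(jx,jy,z):
    c,s=np.cos(_y),np.sin(_y);return [_o[0]+c*jx-s*jy,_o[1]+s*jx+c*jy,z]
E
python3 - <<'E'
from h import *
manip.move_straight([.5835,-.0825,.25],v=.3)
manip.move_straight(W(.189,0,.25),v=.25,attitude=Q(86.7))
manip.move_straight(W(.189,0,.166),v=.15)
print(F(),manip.get_time())
for th in np.r_[1.6,1.45,1.25,1.05,.85,.65,.45,.28,.14]:
    r=.105;X=.135-r*np.cos(th)+.004*np.sin(th)+.011;Z=.059+r*np.sin(th)+.004*np.cos(th)+.014
    manip.move_straight(W(X,0,Z),v=.12)
    f=F();print(round(th,2),np.round(f,1))
    if np.linalg.norm(f)>30: print("stop");break
print(manip.get_time())
im=manip.grab_frame("side")
cv2.imwrite("pics/e.png",cv2.resize(im[100:290,180:420],None,fx=2.5,fy=2.5))
E
```

```text
[-1.03526477  0.28477601  0.65869364] 35.8833
1.6 [ 0.2  1.3 -0.2]
1.45 [ 0.5 -0.4 -0.3]
1.25 [0.7 0.4 0.1]
1.05 [-0.2  0.5 -0.3]
0.85 [ 0.3 -0.2 -0.2]
0.65 [-0.2 -0.5 -0.2]
0.45 [ 0.6 -0.3 -0.2]
0.28 [ 0.3 -0.   0.7]
0.14 [ 1.   0.3 -0.1]
38.8333
```

View pics/e.png

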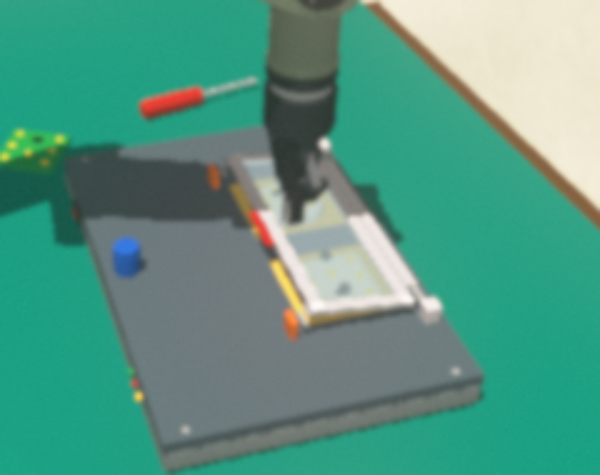

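The lid is down near the catches. Next I press each corner.

Run:
```python
from h import *
manip.move_straight(W(.041,0,.12),v=.15)
for sy in(1,-1):
    p=W(.030,sy*.120,.12)
    manip.move_straight(p,v=.25); manip.move_straight(p[:2]+[.092],v=.12)
    z=.092
    while z>.066:
        z-=.002; manip.move_straight(p[:2]+[z],v=.04); f=F()[2]
        print("%.4f:%.1f"%(manip.get_tcp_pos()[2],f),end=" ")
        if f>26: break
    print(manip.get_time()); manip.move_straight(p[:2]+[.12],v=.15)
# tap to verify heights
for sy in(1,-1):
    p=W(.030,sy*-.120,.12)
    if sy<0: manip.move_straight(p,v=.25)
    manip.move_straight(p[:2]+[.083],v=.12); down(p[0],p[1],.083,.072,4,.0015)
    manip.move_straight(p[:2]+[.13],v=.2)
manip.move_straight(W(-.03,.12,.22),v=.25); manip.move_pose([.30,.40,.25],Q(86.7))
im=manip.grab_frame("side");a=manip.grab_frame("top")
cv2.imwrite("pics/f.png",np.hstack([cv2.resize(a[90:220,180:350],(400,306)),cv2.resize(im[130:260,220:390],(400,306))]))
print(manip.get_time())
```

```text
0.0907:-0.5 0.0883:0.8 0.0859:0.2 0.0848:5.2 0.0831:7.5 0.0802:3.2 0.0772:0.2 0.0763:5.3 0.0760:15.0 0.0757:24.4 0.0755:35.2 42.9917
0.0907:-0.3 0.0880:-0.7 0.0858:-0.4 0.0846:3.6 0.0826:4.5 0.0798:1.6 0.0772:0.2 0.0761:3.1 0.0752:10.4 0.0750:20.6 0.0749:30.7 47.7167
down: z 0.0752 (cmd 0.0740) dF 10.6 t 50.2 [-2.7  1.1 10. ]
down: z 0.0752 (cmd 0.0740) dF 8.0 t 53.7 [-3.8 -0.1  8.8]
56.0833
```

View pics/f.png

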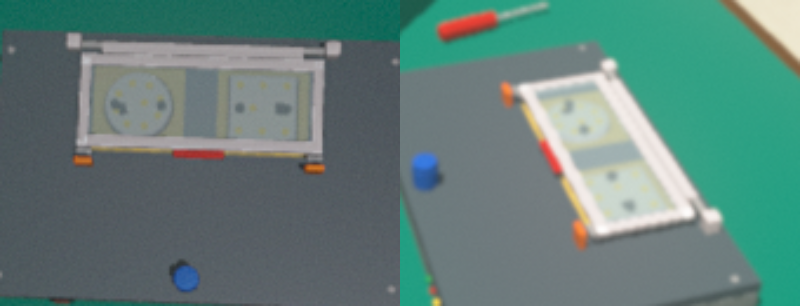

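Both corners snapped through and now sit at latched height. The modules are in place under the lid and the arm is clear.

```bash
python3 -c "
from rig import manip
print(manip.hand_in())"
```

```text
the job is handed in; nothing more can be done
None
```

The job is handed in at about 56 s of the 72 s allowed: both modules lie flat in their own nests, the lid is down with both corners at latched height, and I did not touch the flux pot, hexagonal module or screwdriver.

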